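# Sweep tealights through the tray gate into the row carton

### The job

Pack the three ivory tealights: with the fingertips, push them over the tray floor through the narrow gate into the slot of the card carton, one at a time, each wholly through the gate before the next one enters it, so that all three finish standing in the slot beyond the gate. Push gently and do not lift or tip any tealight, since the thin cups dent; leave the green tealight where it stands and do not disturb the other things.

Things in the scene. Friction and masses are not known exactly. Their poses are not given: they have to be found in the camera images.
- tray: flat steel packing tray, fixed. Origin on the table under the middle of the gate, z up. Floor 6 mm above the table; walls 12 mm high above the floor (tops 18 mm above the table, rolled outer rim 21 mm). Loose area on the +y side: x -125 to 125 mm, y to 280 mm, with two straight fences from the gate edges out to x = +-125, y = 85 mm. The brown card carton is docked on the -y side
- gate (a point): middle of the gate, on the tray floor; axes as the tray's. The gate is a 44 mm wide gap (x = +-22 mm) between the fence ends; parts go through it towards -y. A tealight is wholly through when its centre is 20 mm or more beyond it
- slot (a point): middle of the carton's slot, on its floor, 70 mm beyond the gate; axes as the tray's. The slot is open to the gate and above, 44 mm wide (x), floor level with the tray's, side walls 12 mm high, and runs from the gate to an end wall 141 mm beyond it: room for three tealights in a row (114 mm) with some slack
- ivory_a: an ivory-wax tealight: plain aluminium cup, a disc 38 mm across and 24 mm high (a 6 mm wick stub stands up from the top; ignore it), about 23 g. Origin at the centre of its underside, z axis up
- ivory_b: an ivory-wax tealight: plain aluminium cup, a disc 38 mm across and 24 mm high (a 6 mm wick stub stands up from the top; ignore it), about 23 g. Origin at the centre of its underside, z axis up
- ivory_c: an ivory-wax tealight: plain aluminium cup, a disc 38 mm across and 24 mm high (a 6 mm wick stub stands up from the top; ignore it), about 23 g. Origin at the centre of its underside, z axis up
- green_one: the green-wax tealight: plain aluminium cup, a disc 38 mm across and 24 mm high (a 6 mm wick stub stands up from the top; ignore it), about 23 g. Origin at the centre of its underside, z axis up. Stays in the tray
- lid_ring: bystander: black plastic ring lying near the tray's far (+y) rim, 72 mm across, 10 mm high, origin under its centre
- empty_jar: bystander: empty clear glass jar, 74 mm across, 85 mm high, on the table at the -x side of the carton; origin under its centre
- filled_jar: bystander: glass jar of yellow wax with a black ring on top, 77 mm across, 89 mm high (wick to 105 mm), on the table at the +x side of the carton; origin under its centre
- tape_roll: bystander: roll of green tape lying flat, 90 mm across, 24 mm high; origin under its centre
- wick_tin: bystander: round metal tin, 80 mm across, 50 mm high; origin under its centre
- spatula: bystander: spatula lying on the table along its own x axis

How it is judged (in metres and radians):
On the way, in this order (a step that is already met when the one before it is completed fails the run):
1. one ivory tealight is wholly through the gate while the other two are still wholly in front of it ((((y of ivory_a in the frame of tray between -0.135 and -0.02 m and x of ivory_a in the frame of tray between -0.02 and 0.02 m) and y of each of ivory_b, ivory_c in the frame of tray above 0.021 m) or ((y of ivory_b in the frame of tray between -0.135 and -0.02 m and x of ivory_b in the frame of tray between -0.02 and 0.02 m) and y of each of ivory_a, ivory_c in the frame of tray above 0.021 m) or ((y of ivory_c in the frame of tray between -0.135 and -0.02 m and x of ivory_c in the frame of tray between -0.02 and 0.02 m) and y of each of ivory_a, ivory_b in the frame of tray above 0.021 m))), for 0.2 s.
2. two ivory tealights are wholly through the gate while the third is still wholly in front of it (((y of ivory_a in the frame of tray above 0.021 m and (y of ivory_b in the frame of tray between -0.135 and -0.02 m and x of ivory_b in the frame of tray between -0.02 and 0.02 m) and (y of ivory_c in the frame of tray between -0.135 and -0.02 m and x of ivory_c in the frame of tray between -0.02 and 0.02 m)) or (y of ivory_b in the frame of tray above 0.021 m and (y of ivory_a in the frame of tray between -0.135 and -0.02 m and x of ivory_a in the frame of tray between -0.02 and 0.02 m) and (y of ivory_c in the frame of tray between -0.135 and -0.02 m and x of ivory_c in the frame of tray between -0.02 and 0.02 m)) or (y of ivory_c in the frame of tray above 0.021 m and (y of ivory_a in the frame of tray between -0.135 and -0.02 m and x of ivory_a in the frame of tray between -0.02 and 0.02 m) and (y of ivory_b in the frame of tray between -0.135 and -0.02 m and x of ivory_b in the frame of tray between -0.02 and 0.02 m)))), for 0.2 s.
3. all three are wholly through the gate (y of ivory_a in the frame of tray between -0.135 and -0.02 m and x of ivory_a in the frame of tray between -0.02 and 0.02 m and y of ivory_b in the frame of tray between -0.135 and -0.02 m and x of ivory_b in the frame of tray between -0.02 and 0.02 m and y of ivory_c in the frame of tray between -0.135 and -0.02 m and x of ivory_c in the frame of tray between -0.02 and 0.02 m), for 0.2 s.
At the end, for the whole second after the job is handed in: All three ivory tealights stand upright and still on the floor of the carton's slot, each with its centre at least 20 mm beyond the gate; the green tealight is within 25 mm of where it stood (all of step 3 and height (world z) of each of ivory_a, ivory_b, ivory_c below 0.01 m and angle between each of ivory_a, ivory_b, ivory_c, green_one's own z axis and vertical below 0.1 rad and linear speed of each of ivory_a, ivory_b, ivory_c below 0.02 m/s and distance of green_one from where it was at the start of the episode below 0.025 m); the robot touches nothing.
It fails at once if a tealight is lifted (by more than 14 mm) or tipped over (height (world z) of any of ivory_a, ivory_b, ivory_c, green_one above 0.02 m).
It fails at once if a tealight is pressed or squeezed with more than 10 N (contact force between the fingers and ivory_a above 10 N or contact force between the fingers and ivory_b above 10 N or contact force between the fingers and ivory_c above 10 N or contact force between the fingers and green_one above 10 N).
It fails at once if the green tealight is shifted by more than 25 mm (distance of green_one from where it was at the start of the episode above 0.025 m).
It fails at once if a bystander is shifted by more than 20 mm (distance of any of lid_ring, empty_jar, filled_jar, tape_roll, wick_tin, spatula from where it was at the start of the episode above 0.02 m).
It also fails if it takes over 58 s, if anything falls off the work surface, if the arm or the gripper's body presses on something with over 40 N, if the wrist force passes 120 N, or if a joint passes its speed limit or range.

### The arm

A 6-joint arm with a two-finger parallel gripper is mounted at the origin on the work surface. World frame = base frame: x ahead of the robot, y to its left, z up, the work surface at z = 0. Lengths are in mm, angles in rad, forces in N, time in s.
With the tool pointing down it reaches from about 300 to 775 mm from the base axis. Payload 14.6 kg.
Tool frame: the origin (TCP) lies at the very end of the fingers, on their centre line; the grasp point (between the pads) lies 19 mm behind it; z points along the fingers, y is the line along which they close (so a half turn about z gives the same grasp; the last joint's range is limited). The gripper opens to 94 mm and grips with 3 to 60 N. Pads are 16 mm wide; open, the fingers measure 119 mm over their backs; the gripper's body (75 mm by 177 mm) begins 78 mm behind the grasp point.
Start: joints at [1.066, 0.3, 1.521, -0, 1.321, -0.067], TCP at [233.167, 498.119, 205.446] pointing down, gripper open.
Joint ranges: [-3.03, 3.03], [-0.79, 2.21], [0.23, 2.52], [-1.04, 4.18], [0, 3.07], [-2.55, 2.55]. Speed limits (rad/s): [2.22, 2.22, 2.57, 3.14, 3.14, 3.14].

### API

Orientations are given as [roll, pitch, yaw] about the fixed x, y, z axes, in that order (R = Rz(yaw) Ry(pitch) Rx(roll)).
In Python, from cell import manip, camera, get_calibration gives the robot as it stands.
- The arm moves only by the tool arm_command, never from a script. Its argument "targets" is a list of rows, each an object of numbers: "hand": the opening, from -1 (shut) to 1 (fully open), so that 0 is half open; "x", "y", "z": the shift along the tool's x, y, z in m; "yaw": the turn about the tool's z in rad. In form: [{"hand": .., "x": .., "y": .., "z": .., "yaw": ..}, ...]. A call has 1 to 10 rows; each row shifts and turns the commanded pose from where the row before left it, along the tool's axes as they then stand; what a row does not reach is not made up. A row lasts 1/10 s, in which the tool goes at most 50 mm and 8.59 degrees, less where a joint would pass 70% of its speed; a pose out of reach is approached as far as the arm can. A call is refused whole if a number of a shift passes 0.05 or a number of a turn 0.15, either way. A call with a gripper value outside its range is refused whole. The fingers move at their own pace and stop on an object; "newtons" is the grip in N (left out, the last holds). Time passes only in rows, so rows that do not move let the fingers close. It gives the time, the measured TCP pose, the force, the opening and the grip force at its end, in the units of the state.
- manip.read_state(): the state, without advancing time (a new reading comes with each control period).
- camera(name): name is "scene" or "top" or "wrist"; returns the picture (400x640x3 uint8, red, green, blue); there is no depth.
- get_calibration(name): a dict with "K" (3x3 intrinsics, pixels), "cam_to_world" (4x4, takes a point from camera to world coordinates). Camera axes: x right, y up, looking along -z (the intrinsics and any distortion apply to the point x, -y, -z); pixel columns grow to the right and rows downward; lengths in mm; the calibration is good to about 2 mm. A picture is of the moment at which its call begins: read the wrist's pose just before it. get_calibration takes no time and is no camera call; for the wrist camera it gives the pose at the moment of the call.
- manip.sign_off(): hands the job in; it is judged then, once.
The state is a dict: "clock": time; "joints": joint angles; "qd": joint speeds; "effort": joint torques, N m; "eef_pos": TCP position; "eef_rot": TCP orientation; "wrist_force": force on the tool from outside, world axes, zero at the start; "moment": the same for the moment, N m; "finger_gap": finger opening in mm; "finger_force": force on a finger pad.
Only numpy, scipy, OpenCV 4.12 (cv2) and the standard library are available. Lean on these libraries where they do the work, as an engineer would, in place of code of your own. Each camera call takes 0.05 s, during which the arm holds its last target. There are 200 camera calls.

## Working session

There is one attempt and no reset: what is moved stays moved. The work goes in short steps, Python scripts to look and compute and a tool call to move; the robot and the scene stay as the last step left them, time stands still between calls to the robot, and variables do not carry over. Pictures are saved under pics/ and viewed, at most 10 in all, crops included, and the job is handed in when it is done.

Besides the shell and the picture viewer there is one more tool, called after "Emit:" as a command line: name --argument value ..., lists and objects as JSON in quotes. arm_command: Moves the arm, as the interface text tells. Its arguments: {"type":"object","properties":{"targets":{"type":"array"},"newtons":{"type":"number"}},"required":["targets"]}

```bash
mkdir -p pics; python3 - <<'E'
from cell import manip,camera,get_calibration
import cv2,numpy as np
s=manip.read_state();print(s)
for n in("top","scene"):
    im=camera(n);cv2.imwrite(f"pics/{n}0.png",im[:,:,::-1]);c=get_calibration(n);print(n,np.round(c["K"],1).tolist(),np.round(c["cam_to_world"],3).tolist(),[k for k in c])
E
```

```text
{'clock': 0.0, 'joints': array([ 1.06639823e+00,  3.00466540e-01,  1.52153558e+00,  4.24331683e-05,
        1.32067353e+00, -6.65833812e-02]), 'qd': array([-2.01884853e-04,  4.33746346e-04, -4.97229714e-04, -1.34897505e-03,
        4.96791633e-06, -1.96370077e-04]), 'effort': array([ 6.97115302e-04, -5.31828153e+01, -3.52729511e+01,  7.08051352e-02,
        2.45550263e-02, -1.39454842e-04]), 'eef_pos': array([233.04865487, 497.92438989, 204.90806993]), 'eef_rot': array([-3.14051479e+00, -1.13066774e-04,  2.70376735e+00]), 'wrist_force': array([ 0.04221663,  0.25119525, -0.33849788]), 'moment': array([ 0.03657624, -0.01214394,  0.01228758]), 'finger_force': 0.0, 'finger_gap': 94.01278908705383}
top [[516.0, 0.0, 320.7], [0.0, 516.0, 188.4], [0.0, 0.0, 1.0]] [[0.002, 0.99, -0.139, 339.846], [-1.0, 0.001, -0.006, 3.097], [-0.006, 0.139, 0.99, 1667.642], [0.0, 0.0, 0.0, 1.0]] ['K', 'cam_to_world']
scene [[464.3, 0.0, 324.1], [0.0, 464.3, 200.3], [0.0, 0.0, 1.0]] [[-0.097, -0.844, 0.528, 1227.965], [0.995, -0.083, 0.05, 62.523], [0.001, 0.531, 0.848, 1096.968], [0.0, 0.0, 0.0, 1.0]] ['K', 'cam_to_world']
```

View pics/top0.png

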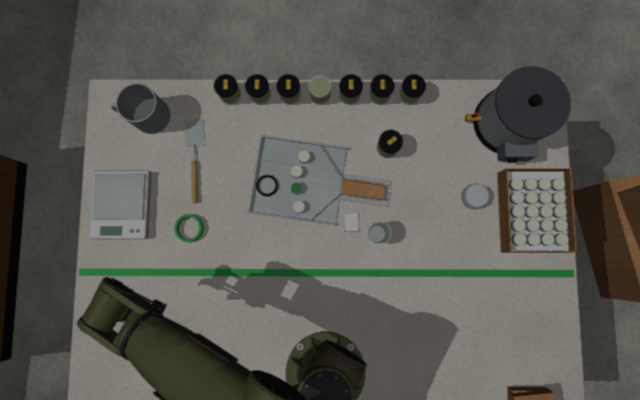

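View pics/scene0.png

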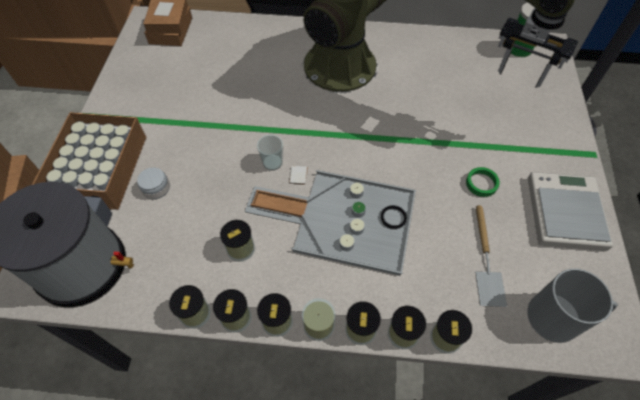

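Both views show the tray at about (320,185) in the top view, with the gate at (341,187) and the carton slot to its right. The ivory tealights are at (304,156), (297,171) and (299,206), and the green one is at (296,188). Next I'll zoom in.

```bash
cat > h.py <<'E'
import numpy as np,cv2
from cell import manip,camera,get_calibration
def world(n,uv,z,c=None):
    c=c or get_calibration(n);K=c["K"];T=np.array(c["cam_to_world"])
    uv=np.atleast_2d(uv).astype(float)
    d=np.c_[(uv[:,0]-K[0][2])/K[0][0],-(uv[:,1]-K[1][2])/K[1][1],-np.ones(len(uv))]@T[:3,:3].T
    o=T[:3,3];return o+d*((z-o[2])/d[:,2])[:,None]
def pix(n,P,c=None):
    c=c or get_calibration(n);K=np.array(c["K"]);T=np.array(c["cam_to_world"])
    p=(np.atleast_2d(P)-T[:3,3])@T[:3,:3];p=p*[1,-1,-1];q=p@K.T;return q[:,:2]/q[:,2:]
E
python3 - <<'E'
from h import *
a=cv2.imread("pics/top0.png")[128:228,240:400];b=cv2.imread("pics/scene0.png")[165:275,240:420]
cv2.imwrite("pics/topc.png",cv2.resize(a,None,fx=5,fy=5,interpolation=cv2.INTER_CUBIC))
cv2.imwrite("pics/scc.png",cv2.resize(b,None,fx=4.4,fy=4.4,interpolation=cv2.INTER_CUBIC))
E
```

```text
(no output)
```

View pics/topc.png

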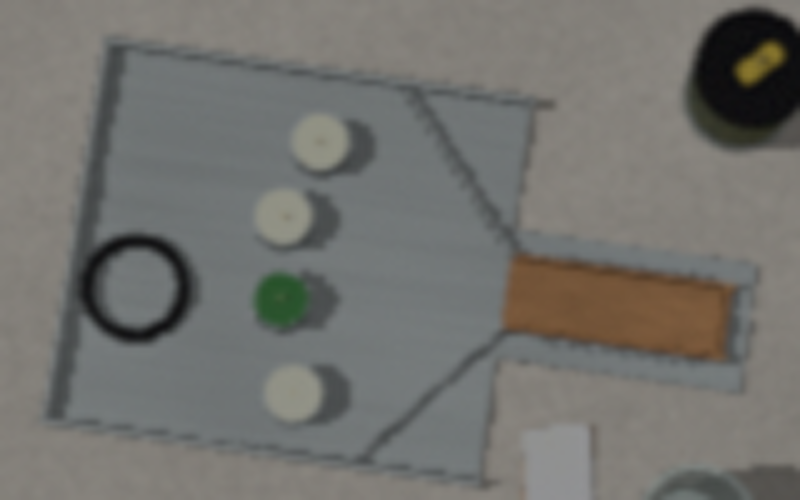

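View pics/scc.png

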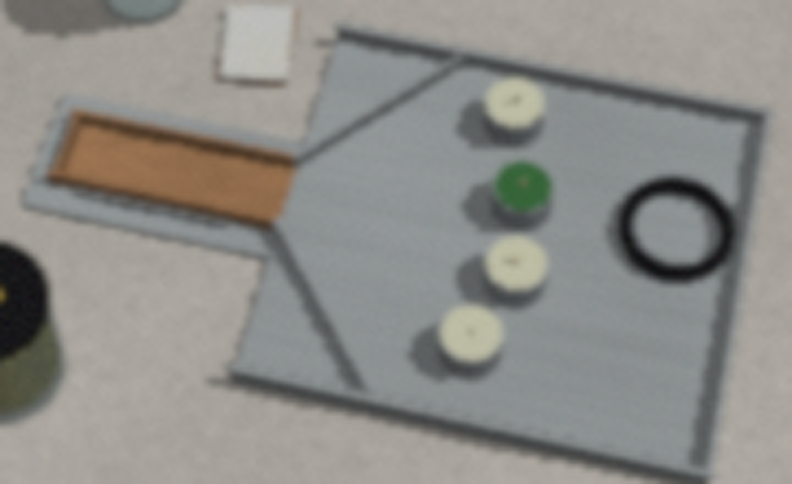

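The crops show the slot floor corners (top crop) at about (511,255), (503,328), (722,358) and (735,285). The tray's +y corners are at (112,42) and (52,418). The ivory centres are near (320,142), (284,217) and (294,393), and the green is at (281,300). I'll fit the tray pose and the tealight centres from both cameras.

```bash
cat > m.py <<'E'
from h import *
from scipy.optimize import least_squares
t=lambda X,Y:(240+(X+.5)/5-.5,128+(Y+.5)/5-.5)
s=lambda X,Y:(240+(X+.5)/4.4-.5,165+(Y+.5)/4.4-.5)
# tray pts (x,y,z) -> pixel
A=[((125,85,18),t(414,92)),((-125,85,18),t(366,458)),((22,0,18),t(516,250)),((-22,0,18),t(504,332)),((125,280,20),t(112,42)),((-125,280,20),t(52,418))]
B=[((125,85,18),s(358,386)),((-125,85,18),s(460,62)),((22,0,18),s(274,226)),((-22,0,18),s(298,160)),((125,280,20),s(706,474)),((-125,280,20),s(762,117))]
def T(p,P):
    c,q=np.cos(p[2]),np.sin(p[2]);P=np.array(P,float);return np.c_[p[0]+c*P[:,0]-q*P[:,1],p[1]+q*P[:,0]+c*P[:,1],P[:,2]]
def res(p,L,n):return (pix(n,T(p,[a for a,_ in L]))-[b for _,b in L])
if __name__=="__main__":
    f=least_squares(lambda p:np.r_[res(p,A,"top").ravel(),res(p,B,"scene").ravel()],[540,-20,-.1]);p=f.x;print(p);
    for L,n in((A,"top"),(B,"scene")):
        g=least_squares(lambda p:res(p,L,n).ravel(),p);print(n,g.x);print(np.round(res(g.x,L,n),1).tolist())
    for n in("top","scene"):
        im=cv2.imread(f"pics/{n}0.png");hsv=cv2.cvtColor(im,cv2.COLOR_BGR2HSV).astype(int);
        r=((128,222,250,338) if n=="top" else (168,275,300,415));
        b=im.astype(int)
        iv=(b[:,:,2]>135)&(b[:,:,2]-b[:,:,0]>8);gr=(b[:,:,1]-np.maximum(b[:,:,0],b[:,:,2])>25)
        for nm,m in(("iv",iv),("gr",gr)):
            k=np.zeros(m.shape,np.uint8);k[r[0]:r[1],r[2]:r[3]]=m[r[0]:r[1],r[2]:r[3]]
            N,_,st,ce=cv2.connectedComponentsWithStats(k)
            for i in range(1,N):
                if st[i,4]<25 or st[i,4]>400:continue
                w=world(n,ce[i],30)[0];d=w[:2]-p[:2];c,q=np.cos(p[2]),np.sin(p[2])
                print(n,nm,st[i,4],ce[i].round(1),w.round(1),"tray",np.round([c*d[0]+q*d[1],-q*d[0]+c*d[1]],1))
E
python3 m.py
```

```text
[ 5.82550854e+02 -5.44870936e+01 -1.45488840e-01]
top [ 5.80879201e+02 -5.60772251e+01 -1.39208810e-01]
[[-0.7, -1.5], [-2.1, 1.0], [0.4, 1.4], [1.0, -1.7], [0.7, 0.3], [0.6, 0.4]]
scene [ 5.84066687e+02 -5.33904851e+01 -1.50381969e-01]
[[1.9, 2.9], [0.5, -1.5], [-0.2, -1.6], [-1.3, -0.1], [-1.4, -0.0], [0.5, -0.2]]
top iv 74 [303.6 155.7] [676.7  69.4  30. ] tray [ 75.2 136.2]
top iv 72 [296.2 170.9] [626.9  92.7  30. ] tray [ 22.6 152. ]
top iv 73 [298.2 206.1] [512.8  85.4  30. ] tray [-89.3 128.3]
top gr 76 [295.8 187.4] [573.2  93.6  30. ] tray [-30.7 145.2]
scene iv 118 [356.6 187.9] [513.9  85.1  30. ] tray [-88.2 128.1]
scene iv 69 [302.6 208. ] [592.8 -55.3  30. ] tray [10.2  0.7]
scene iv 132 [356.8 224.4] [629.   92.4  30. ] tray [ 24.6 152.1]
scene iv 140 [346.6 240.2] [677.9  69.1  30. ] tray [ 76.4 136.1]
scene gr 97 [358.5 207. ] [575.   93.7  30. ] tray [-29.  145.5]
```

```bash
cat > go.py <<'E'
from h import *
import sys,json
TR=json.load(open("tray.json"))
def to_world(x,y):
    c,s=np.cos(TR[2]),np.sin(TR[2]);return np.array([TR[0]+c*x-s*y,TR[1]+s*x+c*y])
def to_tray(w):
    c,s=np.cos(TR[2]),np.sin(TR[2]);d=np.array(w)[:2]-TR[:2];return np.array([c*d[0]+s*d[1],-s*d[0]+c*d[1]])
def go(x,y,z,tilt):
    """tilt: tool x turned clockwise from tray y; shifts in present axes, then turn"""
    s=manip.read_state();p=s["eef_pos"];yaw=s["eef_rot"][2];w=np.r_[to_world(x,y),z]-p
    tx=np.array([np.cos(yaw),np.sin(yaw)]);ty=np.array([np.sin(yaw),-np.cos(yaw)])
    turn=yaw-(np.pi/2+TR[2]-tilt);turn=(turn+np.pi)%(2*np.pi)-np.pi
    print("tcp tray",to_tray(p).round(1),"z",p[2].round(1),"t",s["clock"],"| shift",np.round([w[:2]@tx,w[:2]@ty,-w[2]],1),"turn",round(turn,3))
if __name__=="__main__":
    a=list(map(float,sys.argv[1:]))
    for i in range(0,len(a),4): go(*a[i:i+4])
E
echo "[582.5,-54.5,-0.145]">tray.json; python3 go.py 101 180 205 0.51
```

```text
tcp tray [-425.6  496.1] z 204.9 t 0.1 | shift [-5.954e+02 -1.507e+02 -1.000e-01] turn 1.788
```

Emit:
arm_command --targets '[{"hand": -0.53, "x": -0.046, "y": -0.0115, "z": 0, "yaw": 0}, {"hand": -0.53, "x": -0.046, "y": -0.0115, "z": 0, "yaw": 0}, {"hand": -0.53, "x": -0.046, "y": -0.0115, "z": 0, "yaw": 0}, {"hand": -0.53, "x": -0.046, "y": -0.0115, "z": 0, "yaw": 0}, {"hand": -0.53, "x": -0.046, "y": -0.0115, "z": 0, "yaw": 0}, {"hand": -0.53, "x": -0.046, "y": -0.0115, "z": 0, "yaw": 0}, {"hand": -0.53, "x": -0.046, "y": -0.0115, "z": 0, "yaw": 0}, {"hand": -0.53, "x": -0.046, "y": -0.0115, "z": 0, "yaw": 0}, {"hand": -0.53, "x": -0.046, "y": -0.0115, "z": 0, "yaw": 0}, {"hand": -0.53, "x": -0.046, "y": -0.0115, "z": 0, "yaw": 0}]' --newtons 5

```text
clock: 1.1
eef_pos: [602.2, 197.4, 205.1]
eef_rot: [-3.141, -0.0, 2.704]
wrist_force: [0.0, 0.4, -0.1]
finger_gap: 22.3
finger_force: 0.0
```

Emit:
arm_command --targets '[{"hand": -0.53, "x": 0, "y": 0, "z": 0, "yaw": 0.149}, {"hand": -0.53, "x": 0, "y": 0, "z": 0, "yaw": 0.149}, {"hand": -0.53, "x": 0, "y": 0, "z": 0, "yaw": 0.149}, {"hand": -0.53, "x": 0, "y": 0, "z": 0, "yaw": 0.149}, {"hand": -0.53, "x": 0, "y": 0, "z": 0, "yaw": 0.149}, {"hand": -0.53, "x": 0, "y": 0, "z": 0, "yaw": 0.149}, {"hand": -0.53, "x": 0, "y": 0, "z": 0, "yaw": 0.149}, {"hand": -0.53, "x": 0, "y": 0, "z": 0, "yaw": 0.149}, {"hand": -0.53, "x": 0, "y": 0, "z": 0, "yaw": 0.08}, {"hand": -0.53, "x": 0, "y": 0, "z": 0, "yaw": 0}]'

```text
clock: 2.1
eef_pos: [600.9, 198.9, 205.0]
eef_rot: [-3.141, 0.0, 1.431]
wrist_force: [-0.2, -0.8, 0.2]
finger_gap: 21.6
finger_force: 0.0
```

```bash
python3 - <<'E'
from h import *
c=get_calibration("wrist");im=camera("wrist");cv2.imwrite("pics/w1.png",im[:,:,::-1])
import pickle;pickle.dump(c,open("w1.pkl","wb"));print(np.round(c["K"],1).tolist(),np.round(c["cam_to_world"],2).tolist(),manip.read_state()["finger_gap"])
E
python3 go.py 101 180 205 0.51 0 100 205 0
```

```text
[[299.3, 0.0, 325.1], [0.0, 299.3, 197.6], [0.0, 0.0, 1.0]] [[0.99, 0.13, 0.04, 611.71], [-0.14, 0.95, 0.26, 276.35], [-0.0, -0.27, 0.96, 384.29], [0.0, 0.0, 0.0, 1.0]] 22.111211226956588
tcp tray [-18.4 253.4] z 205.1 t 2.15 | shift [-7.440e+01  1.188e+02  1.000e-01] turn 0.518
tcp tray [-18.4 253.4] z 205.1 t 2.15 | shift [-1.536e+02  1.720e+01  1.000e-01] turn 0.008
```

View pics/w1.png

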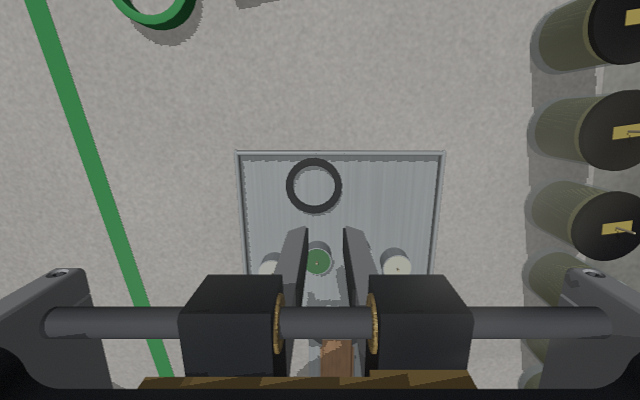

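The wrist view shows the tray's far rim corners at (238,152) and (443,152), the ring at (314,186) and the green tealight at (318,262). The fingers hide the gate, so I'll move over the carton to see it from close by.

Emit:
arm_command --targets '[{"hand": -0.53, "x": -0.047, "y": 0.003, "z": 0, "yaw": 0}, {"hand": -0.53, "x": -0.047, "y": 0.003, "z": 0, "yaw": 0}, {"hand": -0.53, "x": -0.047, "y": 0.003, "z": 0, "yaw": 0}, {"hand": -0.53, "x": -0.047, "y": 0.003, "z": 0, "yaw": 0}, {"hand": -0.53, "x": -0.047, "y": 0.003, "z": 0, "yaw": 0}, {"hand": -0.53, "x": -0.047, "y": 0.003, "z": 0, "yaw": 0.008}, {"hand": -0.53, "x": -0.02, "y": 0, "z": 0, "yaw": 0}, {"hand": -0.53, "x": 0, "y": 0, "z": 0, "yaw": 0}]'

```text
clock: 2.95
eef_pos: [576.4, -105.0, 205.3]
eef_rot: [-3.141, 0.0, 1.423]
wrist_force: [-0.1, -0.2, 0.3]
finger_gap: 22.1
finger_force: 0.0
```

```bash
python3 - <<'E'
from h import *
c=get_calibration("wrist");im=camera("wrist");cv2.imwrite("pics/w2.png",im[:,:,::-1])
import pickle;pickle.dump(c,open("w2.pkl","wb"))
E
python3 go.py 101 180 205 0.51
```

```text
tcp tray [  1.3 -49.2] z 205.3 t 3.0 | shift [229.4  99.3   0.3] turn 0.508
```

View pics/w2.png

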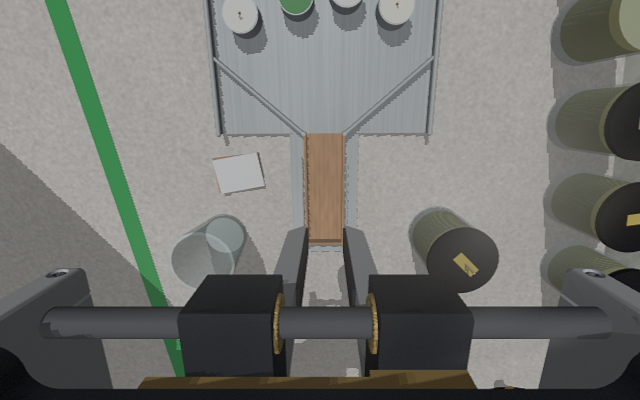

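The gate is now clear: the brown slot floor spans columns 305–344 at row 134, and the fences run from there to (215,60) and (434,60).

```bash
python3 - <<'E'
from go import *
import pickle
c=pickle.load(open("w2.pkl","rb"));im=cv2.imread("pics/w2.png").astype(int)
br=(im[:,:,2]-im[:,:,0]>25)
for v in(138,150,165,180,200,220):
    k=np.flatnonzero(br[v,280:370])+280
    W=world("",[(k.min()-.5,v),(k.max()+.5,v)],6,c);t=[to_tray(w) for w in W];print(v,k.min(),k.max(),np.round(t,1).tolist())
k=np.flatnonzero(br[:,324]);print(k.min(),k.max());
for v in(k[k<200].min()-.5,):print("gate row",to_tray(world("",(324,v),6,c)[0]))
for uv in((215,60),(434,60),(304,136),(345,136)):print(uv,to_tray(world("",uv,18,c)[0]).round(1))
iv=(im[:,:,2]>150)&(im[:,:,2]-im[:,:,0]>8);N,_,st,ce=cv2.connectedComponentsWithStats(iv[:60,200:440].astype(np.uint8))
for i in range(1,N):
    if st[i,4]>80:print(st[i],to_tray(world("",ce[i]+[200,0],30,c)[0]).round(1))
E
```

```text
138 303 344 [[-26.9, -0.1], [25.4, -0.2]]
150 304 344 [[-25.9, -14.9], [25.6, -15.0]]
165 304 344 [[-26.4, -33.9], [25.9, -34.0]]
180 304 344 [[-26.8, -53.4], [26.1, -53.5]]
200 305 343 [[-26.1, -80.2], [25.2, -80.4]]
220 306 343 [[-25.3, -108.1], [25.6, -108.2]]
133 387
gate row [-0.09042458  6.5619242 ]
(215, 60) [-122.6   87.6]
(434, 60) [124.3  86.8]
(304, 136) [-24.1   3.2]
(345, 136) [25.2  3. ]
```

Emit:
arm_command --targets '[{"hand": -0.57, "x": 0.0434, "y": 0.0193, "z": 0, "yaw": 0}, {"hand": -0.57, "x": 0.0434, "y": 0.0193, "z": 0, "yaw": 0}, {"hand": -0.57, "x": 0.0434, "y": 0.0193, "z": 0, "yaw": 0}, {"hand": -0.57, "x": 0.0434, "y": 0.0193, "z": 0, "yaw": 0}, {"hand": -0.57, "x": 0.0434, "y": 0.0193, "z": 0, "yaw": 0}, {"hand": -0.57, "x": 0, "y": 0, "z": 0, "yaw": 0.149}, {"hand": -0.57, "x": 0, "y": 0, "z": 0, "yaw": 0.149}, {"hand": -0.57, "x": 0, "y": 0, "z": 0, "yaw": 0.149}, {"hand": -0.57, "x": 0, "y": 0, "z": 0, "yaw": 0.149}, {"hand": -0.57, "x": 0, "y": 0, "z": 0, "yaw": 0.024}]'

```text
clock: 4.0
eef_pos: [703.8, 99.8, 205.2]
eef_rot: [-3.141, 0.0, 0.804]
wrist_force: [0.3, 0.8, -0.7]
finger_gap: 20.1
finger_force: 0.0
```

```bash
python3 go.py 98 167 23 0.62
```

```text
tcp tray [ 97.7 170.2] z 205.2 t 4.0 | shift [ -2.4   2.1 182.2] turn -0.002
```

Emit:
arm_command --targets '[{"hand": -0.57, "x": -0.002, "y": 0.002, "z": 0.045, "yaw": 0}, {"hand": -0.57, "x": 0, "y": 0, "z": 0.045, "yaw": 0}, {"hand": -0.57, "x": 0, "y": 0, "z": 0.045, "yaw": 0}, {"hand": -0.57, "x": 0, "y": 0, "z": 0.025, "yaw": 0}, {"hand": -0.57, "x": 0, "y": 0, "z": 0.015, "yaw": 0}, {"hand": -0.57, "x": 0, "y": 0, "z": 0.007, "yaw": 0}, {"hand": -0.57, "x": -0.004, "y": 0, "z": 0, "yaw": 0}, {"hand": -0.57, "x": -0.006, "y": 0, "z": 0, "yaw": 0}, {"hand": -0.57, "x": -0.006, "y": 0, "z": 0, "yaw": 0}, {"hand": -0.57, "x": -0.008, "y": 0, "z": 0, "yaw": 0}]'

```text
clock: 5.0
eef_pos: [687.6, 77.4, 24.6]
eef_rot: [3.14, -0.001, 0.804]
wrist_force: [-0.6, 1.1, 0.9]
finger_gap: 20.2
finger_force: 0.3
```

```bash
python3 go.py 14 52 23 0.62; cat > det.py <<'E'
from go import *
def det():
    out={}
    for n in("top","scene"):
        b=camera(n)[:,:,::-1].astype(int);r=((128,222,250,396) if n=="top" else (168,275,240,415))
        iv=(b[:,:,2]>135)&(b[:,:,2]-b[:,:,0]>8)&(b[:,:,1]>125);gr=(b[:,:,1]-np.maximum(b[:,:,0],b[:,:,2])>25)
        for nm,m in(("iv",iv),("gr",gr)):
            k=np.zeros(m.shape,np.uint8);k[r[0]:r[1],r[2]:r[3]]=m[r[0]:r[1],r[2]:r[3]]
            N,_,st,ce=cv2.connectedComponentsWithStats(k)
            print(n,nm,[(int(st[i,4]),*to_tray(world(n,ce[i],30)[0]).round(1).tolist()) for i in range(1,N) if 20<st[i,4]<400])
if __name__=="__main__":det()
E
python3 det.py
```

```text
tcp tray [ 84.9 145.7] z 24.6 t 5.0 | shift [-117.5   -3.     1.6] turn -0.002
top iv [(99, 158.5, 63.9), (238, 187.0, -63.6), (31, 92.0, -75.3), (129, -145.4, 247.8)]
top gr []
scene iv [(37, 69.3, -2.4), (64, 111.5, -70.4), (30, 174.6, 40.5)]
scene gr []
```

Emit:
arm_command --targets '[{"hand": -0.57, "x": -0.01, "y": 0, "z": 0.001, "yaw": 0}, {"hand": -0.57, "x": -0.012, "y": -0.0005, "z": 0, "yaw": 0}, {"hand": -0.57, "x": -0.012, "y": -0.0005, "z": 0, "yaw": 0}, {"hand": -0.57, "x": -0.012, "y": -0.0005, "z": 0, "yaw": 0}, {"hand": -0.57, "x": -0.012, "y": -0.0005, "z": 0, "yaw": 0}, {"hand": -0.57, "x": -0.012, "y": -0.0005, "z": 0, "yaw": 0}, {"hand": -0.57, "x": -0.012, "y": -0.0005, "z": 0, "yaw": 0}, {"hand": -0.57, "x": -0.012, "y": 0, "z": 0, "yaw": 0}, {"hand": -0.57, "x": -0.012, "y": 0, "z": 0, "yaw": 0}, {"hand": -0.57, "x": -0.008, "y": 0, "z": 0, "yaw": 0}]'

```text
clock: 6.1
eef_pos: [605.5, -3.0, 22.5]
eef_rot: [-3.142, 0.0, 0.803]
wrist_force: [0.6, -0.4, 0.7]
finger_gap: 20.2
finger_force: 0.2
```

```bash
python3 - <<'E'
from h import *
ims=[camera(n) for n in("top","scene","wrist")]
cv2.imwrite("pics/m1.png",np.vstack([np.hstack([cv2.resize(ims[0][128:228,240:400],(400,250)),cv2.resize(ims[1][165:265,240:400],(400,250))]),cv2.resize(ims[2],(800,340))])[:,:,::-1])
E
python3 go.py 14 52 23 0.62
```

```text
tcp tray [15.9 54.8] z 22.6 t 6.25 | shift [-3.4  0.2 -0.4] turn -0.003
```

View pics/m1.png

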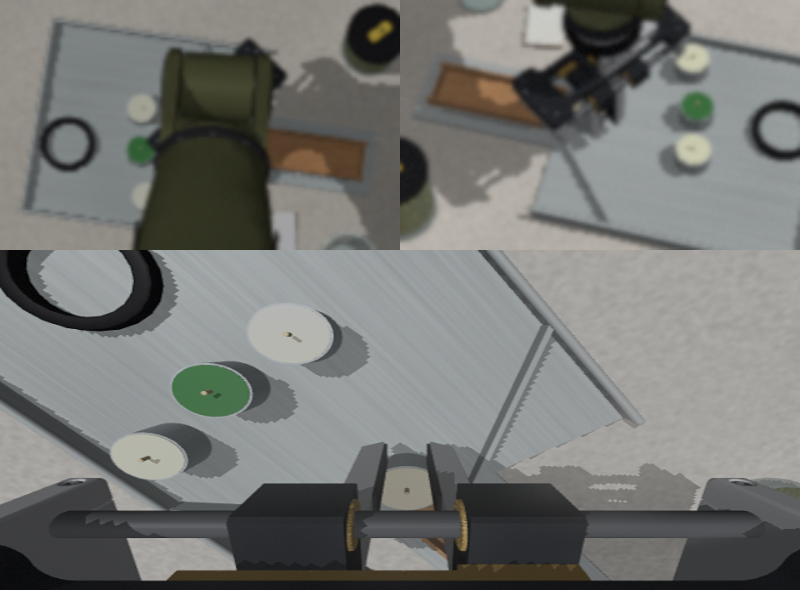

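The picture shows the first tealight nested between the fingertips, in front of the gate. The others have not moved. Next I back off, square up to the gate and push straight.

Emit:
arm_command --targets '[{"hand": -0.57, "x": 0.01, "y": 0, "z": 0, "yaw": 0}, {"hand": -0.57, "x": 0.015, "y": 0, "z": 0, "yaw": 0}, {"hand": -0.57, "x": 0, "y": 0, "z": 0, "yaw": -0.149}, {"hand": -0.57, "x": 0, "y": 0, "z": 0, "yaw": -0.149}, {"hand": -0.57, "x": 0, "y": 0, "z": 0, "yaw": -0.149}, {"hand": -0.57, "x": 0, "y": 0, "z": 0, "yaw": -0.149}, {"hand": -0.57, "x": 0, "y": 0, "z": 0, "yaw": -0.027}, {"hand": -0.57, "x": 0, "y": 0, "z": 0, "yaw": 0}]'

```text
clock: 7.05
eef_pos: [623.9, 16.4, 22.4]
eef_rot: [3.142, -0.0, 1.424]
wrist_force: [0.3, -0.0, -0.9]
finger_gap: 20.1
finger_force: 0.0
```

```bash
python3 go.py 1 72 23 0; python3 - <<'E'
from h import *
im=camera("wrist");cv2.imwrite("pics/w3.png",cv2.resize(im[200:400,220:420],None,fx=3,fy=3)[:,:,::-1])
E
```

```text
tcp tray [30.7 76.1] z 22.4 t 7.05 | shift [ -4.1 -29.7  -0.6] turn -0.001
```

Emit:
arm_command --targets '[{"hand": -0.57, "x": 0, "y": -0.015, "z": 0, "yaw": 0}, {"hand": -0.57, "x": 0, "y": -0.0145, "z": 0, "yaw": 0}, {"hand": -0.57, "x": -0.006, "y": 0, "z": 0, "yaw": 0}, {"hand": -0.57, "x": -0.006, "y": 0, "z": 0, "yaw": 0}, {"hand": -0.57, "x": -0.006, "y": 0, "z": 0, "yaw": 0}, {"hand": -0.57, "x": -0.006, "y": 0, "z": 0, "yaw": 0}, {"hand": -0.57, "x": -0.01, "y": 0, "z": 0, "yaw": 0}, {"hand": -0.57, "x": -0.01, "y": 0, "z": 0, "yaw": 0}, {"hand": -0.57, "x": -0.01, "y": 0, "z": 0, "yaw": 0}, {"hand": -0.57, "x": -0.01, "y": 0, "z": 0, "yaw": 0}]'

```text
clock: 8.1
eef_pos: [585.0, -44.3, 22.4]
eef_rot: [-3.142, 0.0, 1.427]
wrist_force: [0.3, -0.8, 1.2]
finger_gap: 19.9
finger_force: 0.2
```

```bash
python3 go.py 0 -81 23 0
```

```text
tcp tray [ 1.  10.4] z 22.4 t 8.1 | shift [-91.4  -1.1  -0.6] turn 0.001
```

Emit:
arm_command --targets '[{"hand": -0.57, "x": -0.01, "y": 0, "z": 0, "yaw": 0}, {"hand": -0.57, "x": -0.01, "y": 0, "z": 0, "yaw": 0}, {"hand": -0.57, "x": -0.01, "y": 0, "z": 0, "yaw": 0}, {"hand": -0.57, "x": -0.01, "y": 0, "z": 0, "yaw": 0}, {"hand": -0.57, "x": -0.01, "y": 0, "z": 0, "yaw": 0}, {"hand": -0.57, "x": -0.01, "y": 0, "z": 0, "yaw": 0}, {"hand": -0.57, "x": -0.01, "y": 0, "z": 0, "yaw": 0}, {"hand": -0.57, "x": -0.01, "y": 0, "z": 0, "yaw": 0}, {"hand": -0.57, "x": -0.007, "y": 0, "z": 0, "yaw": 0}, {"hand": -0.57, "x": -0.004, "y": 0, "z": 0, "yaw": 0}]'

```text
clock: 9.1
eef_pos: [572.0, -134.1, 22.4]
eef_rot: [-3.142, 0.0, 1.426]
wrist_force: [0.2, 0.7, 0.2]
finger_gap: 20.0
finger_force: 0.2
```

```bash
python3 go.py 0 -60 23 0 34 188 60 0.15
```

```text
tcp tray [  1.1 -80.3] z 22.4 t 9.1 | shift [20.3 -1.1 -0.6] turn 0.001
tcp tray [  1.1 -80.3] z 22.4 t 9.1 | shift [268.2  33.  -37.6] turn 0.151
```

Emit:
arm_command --targets '[{"hand": -0.57, "x": 0.015, "y": 0, "z": 0, "yaw": 0}, {"hand": -0.57, "x": 0, "y": 0, "z": -0.038, "yaw": 0}, {"hand": -0.57, "x": 0.0424, "y": 0.005, "z": 0, "yaw": 0}, {"hand": -0.57, "x": 0.0424, "y": 0.005, "z": 0, "yaw": 0}, {"hand": -0.57, "x": 0.0424, "y": 0.005, "z": 0, "yaw": 0}, {"hand": -0.57, "x": 0.0424, "y": 0.005, "z": 0, "yaw": 0}, {"hand": -0.57, "x": 0.0424, "y": 0.005, "z": 0, "yaw": 0}, {"hand": -0.57, "x": 0.0424, "y": 0.005, "z": 0, "yaw": 0}, {"hand": -0.57, "x": 0, "y": 0, "z": 0, "yaw": 0.149}, {"hand": -0.57, "x": 0, "y": 0, "z": 0, "yaw": 0.044}]'

```text
clock: 10.1
eef_pos: [640.0, 131.7, 60.1]
eef_rot: [-3.141, 0.0, 1.231]
wrist_force: [-0.1, 0.1, -1.0]
finger_gap: 20.0
finger_force: 0.0
```

```bash
python3 go.py 30.8 189 23 0.193; python3 - <<'E'
from h import *
im=camera("top");i2=camera("scene")
cv2.imwrite("pics/m2.png",np.hstack([cv2.resize(im[128:228,240:400],(400,250)),cv2.resize(i2[165:265,240:400],(400,250))])[:,:,::-1])
E
```

```text
tcp tray [ 30.  192.6] z 60.1 t 10.1 | shift [-3.3  1.5 37.1] turn -0.001
```

View pics/m2.png

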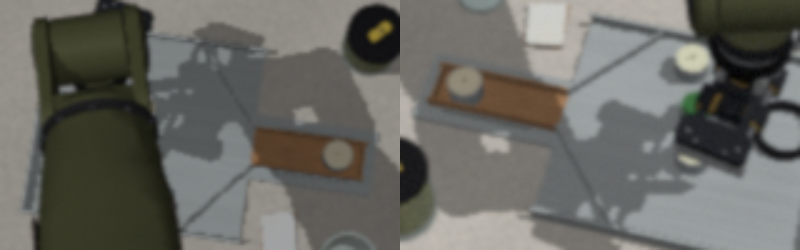

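The first tealight stands well inside the slot, at (338,154) in the left half. Now the second one.

Emit:
arm_command --targets '[{"hand": -0.57, "x": -0.003, "y": 0.001, "z": 0.025, "yaw": 0}, {"hand": -0.57, "x": 0, "y": 0, "z": 0.012, "yaw": 0}, {"hand": -0.57, "x": -0.004, "y": 0, "z": 0, "yaw": 0}, {"hand": -0.57, "x": -0.005, "y": 0, "z": 0, "yaw": 0}, {"hand": -0.57, "x": -0.005, "y": 0, "z": 0, "yaw": 0}, {"hand": -0.57, "x": -0.006, "y": 0, "z": 0, "yaw": 0}, {"hand": -0.57, "x": -0.01, "y": 0, "z": 0, "yaw": 0}, {"hand": -0.57, "x": -0.012, "y": 0, "z": 0, "yaw": 0}, {"hand": -0.57, "x": -0.012, "y": 0, "z": 0, "yaw": 0}, {"hand": -0.57, "x": -0.012, "y": 0, "z": 0, "yaw": 0}]'

```text
clock: 11.2
eef_pos: [618.3, 62.3, 23.6]
eef_rot: [3.141, -0.0, 1.233]
wrist_force: [0.3, -0.0, 0.4]
finger_gap: 20.4
finger_force: 0.2
```

```bash
python3 go.py 4.6 55.7 23 0.193
```

```text
tcp tray [ 18.5 120.8] z 23.6 t 11.2 | shift [-66.5  -1.2   0.6] turn 0.001
```

Emit:
arm_command --targets '[{"hand": -0.57, "x": -0.012, "y": 0, "z": 0, "yaw": 0}, {"hand": -0.57, "x": -0.012, "y": 0, "z": 0, "yaw": 0}, {"hand": -0.57, "x": -0.012, "y": 0, "z": 0, "yaw": 0}, {"hand": -0.57, "x": -0.012, "y": 0, "z": 0, "yaw": 0}, {"hand": -0.57, "x": -0.01, "y": 0, "z": 0, "yaw": 0}, {"hand": -0.57, "x": -0.006, "y": 0, "z": 0, "yaw": 0}, {"hand": -0.57, "x": 0.01, "y": 0, "z": 0, "yaw": 0}, {"hand": -0.57, "x": 0.01, "y": 0, "z": 0, "yaw": 0}, {"hand": -0.57, "x": 0, "y": 0, "z": 0, "yaw": -0.149}, {"hand": -0.57, "x": 0, "y": 0, "z": 0, "yaw": -0.044}]'

```text
clock: 12.2
eef_pos: [604.4, 23.7, 23.3]
eef_rot: [-3.142, -0.0, 1.434]
wrist_force: [0.2, 0.0, 0.8]
finger_gap: 20.3
finger_force: 0.0
```

```bash
python3 go.py 1 72 23 0
```

```text
tcp tray [10.4 80.5] z 23.3 t 12.2 | shift [-8.4 -9.4  0.3] turn 0.008
```

Emit:
arm_command --targets '[{"hand": -0.57, "x": 0, "y": -0.0093, "z": 0, "yaw": 0.007}, {"hand": -0.57, "x": -0.006, "y": 0, "z": 0, "yaw": 0}, {"hand": -0.57, "x": -0.006, "y": 0, "z": 0, "yaw": 0}, {"hand": -0.57, "x": -0.006, "y": 0, "z": 0, "yaw": 0}, {"hand": -0.57, "x": -0.006, "y": 0, "z": 0, "yaw": 0}, {"hand": -0.57, "x": -0.01, "y": 0, "z": 0, "yaw": 0}, {"hand": -0.57, "x": -0.01, "y": 0, "z": 0, "yaw": 0}, {"hand": -0.57, "x": -0.01, "y": 0, "z": 0, "yaw": 0}, {"hand": -0.57, "x": -0.01, "y": 0, "z": 0, "yaw": 0}, {"hand": -0.57, "x": -0.01, "y": 0, "z": 0, "yaw": 0}]'

```text
clock: 13.2
eef_pos: [583.6, -50.8, 23.5]
eef_rot: [3.142, 0.0, 1.42]
wrist_force: [1.5, 0.6, -0.5]
finger_gap: 19.9
finger_force: 0.1
```

```bash
python3 go.py 0 -41 23 0
```

```text
tcp tray [0.5 3.8] z 23.5 t 13.2 | shift [-44.8  -0.3   0.5] turn -0.006
```

Emit:
arm_command --targets '[{"hand": -0.57, "x": -0.01, "y": 0, "z": 0, "yaw": 0}, {"hand": -0.57, "x": -0.01, "y": 0, "z": 0, "yaw": -0.005}, {"hand": -0.57, "x": -0.01, "y": 0, "z": 0, "yaw": 0}, {"hand": -0.57, "x": -0.01, "y": 0, "z": 0, "yaw": 0}, {"hand": -0.57, "x": -0.004, "y": 0, "z": 0, "yaw": 0}, {"hand": -0.57, "x": 0, "y": 0, "z": 0, "yaw": 0}, {"hand": -0.57, "x": 0.015, "y": 0, "z": 0, "yaw": 0}, {"hand": -0.57, "x": 0, "y": 0, "z": -0.038, "yaw": 0}, {"hand": -0.57, "x": 0.0356, "y": -0.0224, "z": 0, "yaw": 0}, {"hand": -0.57, "x": 0.0356, "y": -0.0224, "z": 0, "yaw": 0}]'

```text
clock: 14.2
eef_pos: [545.4, 0.3, 62.2]
eef_rot: [3.14, -0.0, 1.424]
wrist_force: [-0.9, 1.2, -0.7]
finger_gap: 20.2
finger_force: 0.0
```

Emit:
arm_command --targets '[{"hand": -0.57, "x": 0.0356, "y": -0.0224, "z": 0, "yaw": 0}, {"hand": -0.57, "x": 0.0356, "y": -0.0224, "z": 0, "yaw": 0}, {"hand": -0.57, "x": 0.0356, "y": -0.0224, "z": 0, "yaw": 0}, {"hand": -0.57, "x": 0, "y": 0, "z": 0, "yaw": -0.149}, {"hand": -0.57, "x": 0, "y": 0, "z": 0, "yaw": -0.149}, {"hand": -0.57, "x": 0, "y": 0, "z": 0, "yaw": -0.149}, {"hand": -0.57, "x": 0, "y": 0, "z": 0, "yaw": -0.149}, {"hand": -0.57, "x": 0, "y": 0, "z": 0, "yaw": -0.149}, {"hand": -0.57, "x": 0, "y": 0, "z": 0, "yaw": 0}]'

```text
clock: 15.1
eef_pos: [494.2, 115.0, 61.5]
eef_rot: [3.142, -0.0, 2.173]
wrist_force: [-0.2, -0.3, 0.1]
finger_gap: 20.0
finger_force: 0.0
```

```bash
python3 go.py -111.5 152 25 -0.747; python3 - <<'E'
from h import *
im=camera("wrist");i2=camera("scene")
cv2.imwrite("pics/m3.png",np.hstack([cv2.resize(im,(400,250)),cv2.resize(i2[165:265,240:400],(400,250))])[:,:,::-1])
E
```

```text
tcp tray [-111.8  155. ] z 61.5 t 15.1 | shift [-2.4 -1.8 36.5] turn 0.001
```

View pics/m3.png

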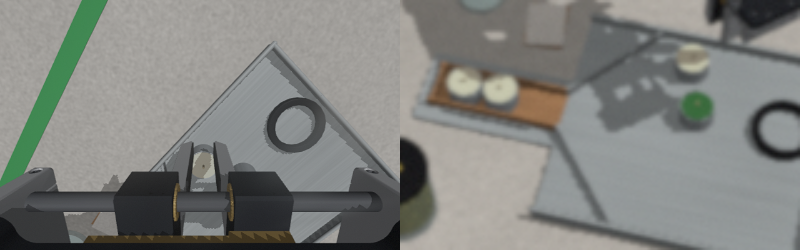

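Two tealights stand in the slot, at (462,82) and (500,89) in the right half. The third lies centred ahead of the fingers, and the green one has not moved.

Emit:
arm_command --targets '[{"hand": -0.57, "x": 0, "y": -0.002, "z": 0.024, "yaw": 0}, {"hand": -0.57, "x": 0, "y": 0, "z": 0.012, "yaw": 0}, {"hand": -0.57, "x": -0.004, "y": 0, "z": 0, "yaw": 0}, {"hand": -0.57, "x": -0.005, "y": 0, "z": 0, "yaw": 0}, {"hand": -0.57, "x": -0.005, "y": 0, "z": 0, "yaw": 0}, {"hand": -0.57, "x": -0.006, "y": 0, "z": 0, "yaw": 0}, {"hand": -0.57, "x": -0.008, "y": 0, "z": 0, "yaw": 0}, {"hand": -0.57, "x": -0.01, "y": 0, "z": 0.0005, "yaw": 0}, {"hand": -0.57, "x": -0.012, "y": 0, "z": 0.001, "yaw": 0}, {"hand": -0.57, "x": -0.012, "y": 0, "z": 0, "yaw": 0}]'

```text
clock: 16.2
eef_pos: [528.4, 60.6, 23.9]
eef_rot: [-3.142, -0.0, 2.17]
wrist_force: [-0.6, 0.0, 1.3]
finger_gap: 20.3
finger_force: 0.5
```

```bash
python3 go.py -16.5 49.7 23 -0.747
```

```text
tcp tray [-70.2 106.1] z 23.9 t 16.2 | shift [-77.8   1.4   0.9] turn -0.003
```

Emit:
arm_command --targets '[{"hand": -0.57, "x": -0.012, "y": 0, "z": 0, "yaw": 0}, {"hand": -0.57, "x": -0.012, "y": 0, "z": 0, "yaw": 0}, {"hand": -0.57, "x": -0.012, "y": 0, "z": 0, "yaw": 0}, {"hand": -0.57, "x": -0.012, "y": 0, "z": 0, "yaw": 0}, {"hand": -0.57, "x": -0.012, "y": 0, "z": 0, "yaw": 0}, {"hand": -0.57, "x": -0.01, "y": 0, "z": 0, "yaw": 0}, {"hand": -0.57, "x": -0.006, "y": 0, "z": 0, "yaw": 0}, {"hand": -0.57, "x": 0, "y": 0, "z": 0, "yaw": 0}]'

```text
clock: 17.0
eef_pos: [571.0, -1.8, 23.9]
eef_rot: [3.142, 0.0, 2.169]
wrist_force: [0.2, -0.3, -0.3]
finger_gap: 20.3
finger_force: 0.0
```

```bash
python3 go.py -16.5 49.7 23 -0.747
```

```text
tcp tray [-19.   50.4] z 23.9 t 17.0 | shift [-2.2  1.3  0.9] turn -0.004
```

Emit:
arm_command --targets '[{"hand": -0.57, "x": 0.01, "y": 0, "z": 0, "yaw": 0}, {"hand": -0.57, "x": 0.015, "y": 0, "z": 0, "yaw": 0}, {"hand": -0.57, "x": 0, "y": 0, "z": 0, "yaw": 0.149}, {"hand": -0.57, "x": 0, "y": 0, "z": 0, "yaw": 0.149}, {"hand": -0.57, "x": 0, "y": 0, "z": 0, "yaw": 0.149}, {"hand": -0.57, "x": 0, "y": 0, "z": 0, "yaw": 0.149}, {"hand": -0.57, "x": 0, "y": 0, "z": 0, "yaw": 0.147}, {"hand": -0.57, "x": 0, "y": 0, "z": 0, "yaw": 0}]'

```text
clock: 17.8
eef_pos: [555.8, 20.7, 24.0]
eef_rot: [-3.141, -0.0, 1.425]
wrist_force: [-0.0, 0.2, -0.8]
finger_gap: 19.9
finger_force: 0.0
```

```bash
python3 go.py -1.5 68 23 0
```

```text
tcp tray [-37.2  70.5] z 24.0 t 17.8 | shift [-2.5 35.7  1. ] turn -0.0
```

Emit:
arm_command --targets '[{"hand": -0.57, "x": 0, "y": 0.018, "z": 0.0005, "yaw": 0}, {"hand": -0.57, "x": 0, "y": 0.0177, "z": 0, "yaw": 0}, {"hand": -0.57, "x": -0.006, "y": 0, "z": 0, "yaw": 0}, {"hand": -0.57, "x": -0.006, "y": 0, "z": 0, "yaw": 0}, {"hand": -0.57, "x": -0.006, "y": 0, "z": 0, "yaw": 0}, {"hand": -0.57, "x": -0.007, "y": 0.0005, "z": 0, "yaw": 0}, {"hand": -0.57, "x": -0.01, "y": 0.0005, "z": 0, "yaw": 0}, {"hand": -0.57, "x": -0.01, "y": 0, "z": 0, "yaw": 0}, {"hand": -0.57, "x": -0.01, "y": 0, "z": 0, "yaw": 0}, {"hand": -0.57, "x": -0.008, "y": 0, "z": 0, "yaw": 0}]'

```text
clock: 18.8
eef_pos: [583.6, -49.3, 23.5]
eef_rot: [-3.142, 0.0, 1.426]
wrist_force: [0.4, 0.3, -0.7]
finger_gap: 20.2
finger_force: 0.1
```

```bash
python3 go.py 0 -12 23 0
```

```text
tcp tray [0.4 5.3] z 23.5 t 18.8 | shift [-17.3  -0.4   0.5] turn 0.001
```

Next is the last stretch, done slowly. Then I back off, rise and clear away to look.

Emit:
arm_command --targets '[{"hand": -0.57, "x": -0.005, "y": 0, "z": 0, "yaw": 0}, {"hand": -0.57, "x": -0.005, "y": 0, "z": 0, "yaw": 0}, {"hand": -0.57, "x": -0.005, "y": 0, "z": 0, "yaw": 0}, {"hand": -0.57, "x": -0.004, "y": 0, "z": 0, "yaw": 0}, {"hand": -0.57, "x": 0, "y": 0, "z": 0, "yaw": 0}, {"hand": -0.57, "x": 0.015, "y": 0, "z": 0, "yaw": 0}, {"hand": -0.57, "x": 0, "y": 0, "z": -0.045, "yaw": 0}, {"hand": -0.57, "x": 0, "y": 0, "z": -0.045, "yaw": 0}, {"hand": -0.57, "x": 0.045, "y": 0, "z": -0.01, "yaw": 0}, {"hand": -0.57, "x": 0.045, "y": 0, "z": 0, "yaw": 0}]'

```text
clock: 19.8
eef_pos: [597.3, 38.7, 126.3]
eef_rot: [3.137, -0.001, 1.425]
wrist_force: [1.0, -0.4, 0.2]
finger_gap: 20.0
finger_force: 0.0
```

Emit:
arm_command --targets '[{"hand": -0.57, "x": 0.045, "y": 0, "z": 0, "yaw": 0}, {"hand": -0.57, "x": 0.045, "y": 0, "z": 0, "yaw": 0}, {"hand": -0.57, "x": 0.045, "y": 0, "z": 0, "yaw": 0}, {"hand": -0.57, "x": 0.045, "y": 0, "z": 0, "yaw": 0}, {"hand": -0.57, "x": 0.045, "y": 0, "z": 0, "yaw": 0}, {"hand": -0.57, "x": 0, "y": 0, "z": 0, "yaw": 0}]'

```text
clock: 20.4
eef_pos: [627.3, 266.0, 122.9]
eef_rot: [-3.141, -0.001, 1.432]
wrist_force: [-0.4, 0.3, 0.3]
finger_gap: 19.9
finger_force: 0.0
```

```bash
python3 - <<'E'
from go import *
ims={n:camera(n) for n in("top","scene")}
cv2.imwrite("pics/m4.png",np.hstack([cv2.resize(ims["top"][128:228,240:400],(400,250)),cv2.resize(ims["scene"][165:265,240:400],(400,250))])[:,:,::-1])
# expected pixel for centres
for n,(oy,ox) in(("top",(128,240)),("scene",(165,240))):
    for y in(-20,-34,-72,-110):print(n,y,((pix(n,np.r_[to_world(0,y),30])[0]-[ox,oy])*2.5).round(0)+([0,0] if n=="top" else [400,0]))
E
```

```text
top -20 [270. 144.]
top -34 [281. 145.]
top -72 [311. 150.]
top -110 [340. 154.]
scene -20 [541.  96.]
scene -34 [528.  93.]
scene -72 [494.  86.]
scene -110 [461.  79.]
```

View pics/m4.png

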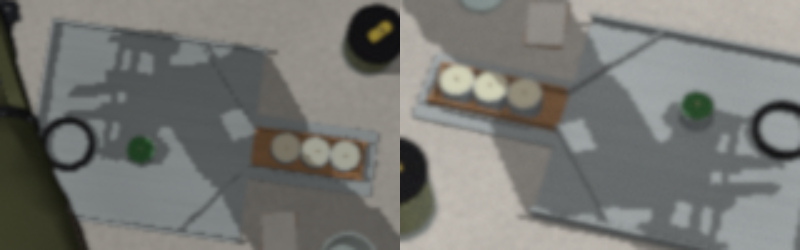

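All three are in the slot, at y of about -40, -79 and -116 mm. The green one and the bystanders have not moved, and the arm is clear.

```bash
python3 -c "
from cell import manip
print(manip.sign_off())"
```

```text
the job is handed in; nothing more can be done
None
```

All three ivory tealights were pushed one at a time through the gate and stand in the slot about 40, 79 and 116 mm beyond it. The green tealight looks unmoved, and the job was handed in at about 20 s; no verdict came back.

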